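# Make up two machining kits from the bench stock

### The job

Make up the two kits for the machining centre: the blue tray gets the brass bushing, the steel hexagon nut and the black knob, and the yellow tray gets the orange roller and the aluminium jaw block. Stand each part upright in a compartment of its own, flat on the tray's floor, in any order, and let go of it. The green roller and the red knob belong to neither kit: leave them standing where they are.

Things in the scene. Friction and masses are not known exactly. Their poses are not given: they have to be found in the camera images.
- bushing_c (a point): brass flanged bushing standing on its flange: flange 44 mm diameter and 8 mm high, above it a round body 36 mm diameter, 60 mm tall in all, dark bore on top, about 0.3 kg. This point is at its centre, 30 mm above its foot; z is up along its own axis.
- hexnut_c (a point): long steel hexagon coupling nut standing on end, 36 mm across flats, 60 mm tall, dark bore on top, about 0.3 kg; its x axis is square to one pair of flats (the other pairs are 60 degrees on). This point is at its centre, 30 mm above its foot; z is up along its own axis.
- knob_black_c (a point): black ribbed clamping knob standing on its steel shank: shank 25 mm diameter, 16 mm high, above it the black grip, 41 mm diameter over the ribs (it is gripped at 38 mm) and 44 mm high, 60 mm tall in all, brass dot on top, about 0.12 kg. This point is at its centre, 30 mm above its foot; z is up along its own axis.
- roller_orange_c (a point): orange hard-plastic roller with aluminium hubs standing on end, 40 mm diameter, 60 mm tall, about 0.12 kg. This point is at its centre, 30 mm above its foot; z is up along its own axis.
- jaw_c (a point): aluminium soft-jaw block standing on end, 34 mm along its x, 40 mm along its y, 60 mm tall, two dark screw holes on top, about 0.2 kg. This point is at its centre, 30 mm above its foot; z is up along its own axis.
- roller_green_c (a point): green roller, otherwise like the orange one (40 mm diameter, 60 mm tall), loose; not part of either kit. This point is at its centre, 30 mm above its foot; z is up along its own axis.
- knob_red_c (a point): red clamping knob, otherwise like the black one (60 mm tall), loose; not part of either kit. This point is at its centre, 30 mm above its foot; z is up along its own axis.
- tray_blue: blue open kit tray, fixed to the bench, three compartments in a row along its y, centred at y = -70, 0 and +70 mm; each is 66 x 66 mm inside. Outside 74 mm (x) by 214 mm (y); walls 4 mm thick and 10 mm high, floor 3 mm thick. Origin: centre of its underside, on the bench; z up.
- tray_yellow: yellow open kit tray, fixed to the bench, two compartments in a row along its y, centred at y = -35 and +35 mm; each is 66 x 66 mm inside. Outside 74 mm (x) by 144 mm (y); walls 4 mm thick and 10 mm high, floor 3 mm thick. Origin: centre of its underside, on the bench; z up.
There are look-alikes about, which are no part of the job. Leave any purple look-alike of the part that bears hexnut_c alone.

How it is judged:
At the end, for the whole second after the job is handed in: Each kit part stands in a compartment of its tray: within 22 mm of the compartment's centre along each tray axis, centre 29 to 37 mm above the tray's underside, tilt under 0.1 rad, at rest. Green roller and red knob within 25 mm of their start, tilt under 0.1 rad (x of bushing_c in the frame of tray_blue between -0.022 and 0.022 m and z of bushing_c in the frame of tray_blue between 0.029 and 0.037 m and (y of bushing_c in the frame of tray_blue between -0.092 and -0.048 m or y of bushing_c in the frame of tray_blue between -0.022 and 0.022 m or y of bushing_c in the frame of tray_blue between 0.048 and 0.092 m) and angle between each of bushing_c, hexnut_c, knob_black_c, roller_orange_c, jaw_c, roller_green_c, knob_red_c's own z axis and vertical below 0.1 rad and linear speed of each of bushing, hexnut, knob_black, roller_orange, jaw below 0.02 m/s and angular speed of each of bushing, hexnut, knob_black, roller_orange, jaw below 0.2 rad/s and x of hexnut_c in the frame of tray_blue between -0.022 and 0.022 m and z of hexnut_c in the frame of tray_blue between 0.029 and 0.037 m and (y of hexnut_c in the frame of tray_blue between -0.092 and -0.048 m or y of hexnut_c in the frame of tray_blue between -0.022 and 0.022 m or y of hexnut_c in the frame of tray_blue between 0.048 and 0.092 m) and x of knob_black_c in the frame of tray_blue between -0.022 and 0.022 m and z of knob_black_c in the frame of tray_blue between 0.029 and 0.037 m and (y of knob_black_c in the frame of tray_blue between -0.092 and -0.048 m or y of knob_black_c in the frame of tray_blue between -0.022 and 0.022 m or y of knob_black_c in the frame of tray_blue between 0.048 and 0.092 m) and x of roller_orange_c in the frame of tray_yellow between -0.022 and 0.022 m and z of roller_orange_c in the frame of tray_yellow between 0.029 and 0.037 m and (y of roller_orange_c in the frame of tray_yellow between -0.057 and -0.013 m or y of roller_orange_c in the frame of tray_yellow between 0.013 and 0.057 m) and x of jaw_c in the frame of tray_yellow between -0.022 and 0.022 m and z of jaw_c in the frame of tray_yellow between 0.029 and 0.037 m and (y of jaw_c in the frame of tray_yellow between -0.057 and -0.013 m or y of jaw_c in the frame of tray_yellow between 0.013 and 0.057 m) and distance of each of roller_green_c, knob_red_c from where it was at the start of the episode below 0.025 m); the robot touches nothing.
It fails at once if the green roller is shifted by more than 25 mm or tipped over (distance of roller_green_c from where it was at the start of the episode above 0.025 m or angle between roller_green_c's own z axis and vertical above 0.5 rad).
It fails at once if the red knob is shifted by more than 25 mm or tipped over (distance of knob_red_c from where it was at the start of the episode above 0.025 m or angle between knob_red_c's own z axis and vertical above 0.5 rad).
It also fails if it takes over 109 s, if anything falls off the work surface, if the arm or the gripper's body presses on something with over 40 N, if the wrist force passes 120 N, or if a joint passes its speed limit or range.

### The arm

A 7-joint arm with a two-finger parallel gripper is mounted at the origin on the work surface. World frame = base frame: x ahead of the robot, y to its left, z up, the work surface at z = 0. Lengths are in m, angles in rad, forces in N, time in s.
With the tool pointing down it reaches from about 0.425 to 0.925 m from the base axis. Payload 6.8 kg.
Tool frame: the origin (TCP) lies at the very end of the fingers, on their centre line; the grasp point (between the pads) lies bot.grip_point_offset behind it (bot.grip_point_offset is the distance from the TCP to the grasp point, in m); z points along the fingers, y is the line along which they close (so a half turn about z gives the same grasp; the last joint's range is limited). The gripper opens to 85 mm and grips with 20 to 120 N. Pads are 22 mm wide; open, the fingers measure 114 mm over their backs; the gripper's body (76 mm by 85 mm) begins 54 mm behind the grasp point. The pads swing forward as they close: fully open they stand 13 mm farther back than shut.
Start: joints at [1.22, 0.477, 0.022, 1.555, -0.011, 1.109, -0.083], TCP at [0.162, -0.655, 0.231] pointing down, gripper open.
Joint ranges: [-2.96, 2.96], [-0.34, 2.1], [-1.41, 1.46], [0.24, 2.44], [-1.37, 4.51], [0.17, 1.92], [-2.96, 2.96]. Speed limits (rad/s): [2.39, 2.39, 3.14, 3.14, 3.14, 3.14, 3.14].

### API

Orientations are given as a unit quaternion [w, x, y, z].
In Python, from station import bot, imaging gives the robot as it stands. The module is installed in compiled form; this text tells all that it offers.
- The arm moves only by the tool carry_out, never from a script. Its argument "targets" is one flat list of numbers, 5 for each row, row after row: the closure in counts, from 0 (fully open) to 255 (shut), then the shift along the world's x, y, z in mm, then the turn about the world's z in degrees. A call has 1 to 20 rows; each row shifts and turns the commanded pose from where the row before left it; what a row does not reach is not made up. A row lasts 1/10 s, in which the tool goes at most 50 mm and 8.59 degrees, less where a joint would pass 70% of its speed; a pose out of reach is approached as far as the arm can. A call is refused whole if a number of a shift passes 50 or a number of a turn 8.59, either way. A call with a gripper value outside its range is refused whole. The fingers move at their own pace and stop on an object; "newtons" is the grip in N (left out, the last holds). Time passes only in rows, so rows that do not move let the fingers close. It gives the time, the measured TCP pose, the force, the opening and the grip force at its end, in the units of the state.
- bot.get_obs(): the state, without advancing time (a new reading comes with each control period).
- imaging.read_camera(name): name is "side" or "top"; returns a dict with "frame" (420x560x3 uint8, red, green, blue), "fov_y" (degrees; the focal length in pixels is half the picture's height over the tangent of half this angle, whatever the lens; pixels are square), "cx", "cy" (the principal point, pixels), "k1" (the pictures are not rectified: a ray, as slopes to the right and down, at radius r is drawn at 1 + k1 r^2 times it, then the intrinsics apply), "pose" (4x4, takes a point from camera to world coordinates). Camera axes: x right, y up, looking along -z (the intrinsics and any distortion apply to the point x, -y, -z); pixel columns grow to the right and rows downward; lengths in m; the calibration is good to about 2 mm. A picture is of the moment at which its call begins. There is no depth.
- bot.hand_in(): hands the job in; it is judged then, once.
The state is a dict: "t": time; "q": joint angles; "joint_vel": joint speeds; "joint_torque": joint torques, N m; "eef_pos": TCP position; "tool_rot": TCP orientation; "contact_force": force on the tool from outside, world axes, zero at the start; "torque": the same for the moment, N m; "gripper_width": opening from 0.0 (shut) to 1.0 (fully open); "grasp_force": force on a finger pad.
Only numpy, scipy, OpenCV 4.12 (cv2) and the standard library are available. Lean on these libraries where they do the work, as an engineer would, in place of code of your own. Each camera call takes 0.05 s, during which the arm holds its last target. There are 200 camera calls.

## Working session

There is one attempt and no reset: what is moved stays moved. The work goes in short steps, Python scripts to look and compute and a tool call to move; the robot and the scene stay as the last step left them, time stands still between calls to the robot, and variables do not carry over. Pictures are saved under pics/ and viewed, at most 14 in all, crops included, and the job is handed in when it is done.

Besides the shell and the picture viewer there is one more tool, called after ">>>" by a JSON object that holds its "op" and its "data". carry_out: Moves the arm, as the interface text tells. Its arguments: {"type":"object","properties":{"targets":{"type":"array","items":{"type":"number"}},"newtons":{"type":"number"}},"required":["targets"]}

```bash
mkdir -p pics; cat > h.py <<'E'
import numpy as np, cv2
from station import bot, imaging
def cam(n): return imaging.read_camera(n)
def ray(c,u,v):
    f=210/np.tan(np.radians(c['fov_y'])/2)
    K=np.array([[f,0,c['cx']],[0,f,c['cy']],[0,0,1.]])
    p=cv2.undistortPoints(np.array([[[u,v]]],float),K,np.array([c['k1'],0,0,0.]))[0,0]
    T=np.array(c['pose']); return T[:3,3],T[:3,:3]@np.array([p[0],-p[1],-1])
def at(c,u,v,z):
    o,d=ray(c,u,v); return o+d*(z-o[2])/d[2]
def proj(c,P):
    f=210/np.tan(np.radians(c['fov_y'])/2)
    T=np.array(c['pose']); q=(np.asarray(P,float)-T[:3,3])@T[:3,:3]
    a=np.array([q[0],-q[1]])/-q[2]; a=a*(1+c['k1']*(a@a)); return a*f+[c['cx'],c['cy']]
def save(n,img): cv2.imwrite('pics/'+n,img[:,:,::-1])
E
python3 - <<'E'
from h import *
for n in('top','side'):
    c=cam(n); save(n+'0.png',c['frame']); print(n,c['fov_y'],c['cx'],c['cy'],c['k1'],np.round(c['pose'],3).tolist())
o=bot.get_obs(); print(bot.grip_point_offset,o)
E
```

```text
top 45.57097753054829 285.09147483769044 201.46084286630867 -0.0011286397469051305 [[0.012, 0.997, -0.072, 0.419], [-1.0, 0.012, 0.007, -0.024], [0.008, 0.072, 0.997, 1.173], [0.0, 0.0, 0.0, 1.0]]
side 52.52885782353663 280.8164423890742 207.0611138725612 -0.033933286575203093 [[-0.853, 0.314, -0.417, 0.143], [-0.521, -0.479, 0.706, 0.616], [0.022, 0.82, 0.573, 0.566], [0.0, 0.0, 0.0, 1.0]]
0.0187 {'t': 0.1, 'q': array([ 1.21987787,  0.47773851,  0.02233048,  1.55629697, -0.01150273,
        1.10927888, -0.08307653]), 'joint_vel': array([ 3.61412671e-05, -3.19457663e-03, -9.90567149e-04, -2.62889360e-03,
       -7.30031275e-04, -3.22227587e-04, -1.04122039e-03]), 'joint_torque': array([ 5.11343198e-03, -5.97762108e+01,  1.61426526e+00, -2.81952202e+01,
        1.28634754e-02,  5.05880904e-03,  4.52746406e-05]), 'eef_pos': array([ 0.16217677, -0.65471268,  0.23043204]), 'tool_rot': array([-7.82711698e-04,  9.92635383e-01,  1.21137781e-01, -1.49672408e-04]), 'contact_force': array([-0.48129209,  0.01383976, -0.34311234]), 'torque': array([0.07617783, 0.00705416, 0.02196068]), 'grasp_force': 0.0, 'gripper_width': 1.0001035544652639}
```

View pics/top0.png

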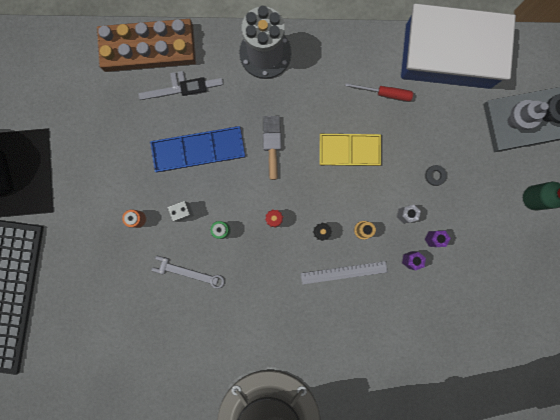

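View pics/side0.png

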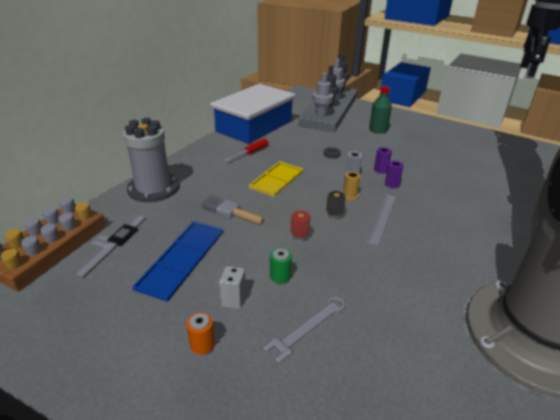

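```bash
python3 - <<'E'
from h import *
c=cam('top'); f=c['frame']
a=np.vstack([f[197:272,110:285],f[197:272,285:460]])
save('crop.png',cv2.resize(a,None,fx=4,fy=4,interpolation=cv2.INTER_CUBIC))
# trays
hsv=cv2.cvtColor(f,cv2.COLOR_RGB2HSV)
for n,lo,hi,roi in(('blue',(105,120,60),(125,255,255),(140,120,255,180)),('yellow',(22,100,80),(34,255,255),(310,125,390,172))):
    m=cv2.inRange(hsv,lo,hi); k=np.zeros_like(m); x0,y0,x1,y1=roi; k[y0:y1,x0:x1]=m[y0:y1,x0:x1]
    k=cv2.morphologyEx(k,cv2.MORPH_CLOSE,np.ones((5,5)))
    cn=max(cv2.findContours(k,0,2)[0],key=cv2.contourArea)
    P=np.array([at(c,*p[0],0.007)[:2] for p in cn]).astype(np.float32)
    print(n,cv2.minAreaRect(P),cv2.boxPoints(cv2.minAreaRect(P)).round(3).tolist())
E
```

```text
blue ((0.6257143616676331, 0.1759236752986908), (0.07414110004901886, 0.21368415653705597), 10.468013763427734) [[0.5699999928474426, 0.27399998903274536], [0.609000027179718, 0.06400000303983688], [0.6819999814033508, 0.07800000160932541], [0.6430000066757202, 0.2879999876022339]]
yellow ((0.6283478736877441, -0.1841599941253662), (0.073887899518013, 0.14238248765468597), 0.7437244057655334) [[0.5899999737739563, -0.11299999803304672], [0.5920000076293945, -0.25600001215934753], [0.6660000085830688, -0.2549999952316284], [0.6639999747276306, -0.1120000034570694]]
```

View pics/crop.png

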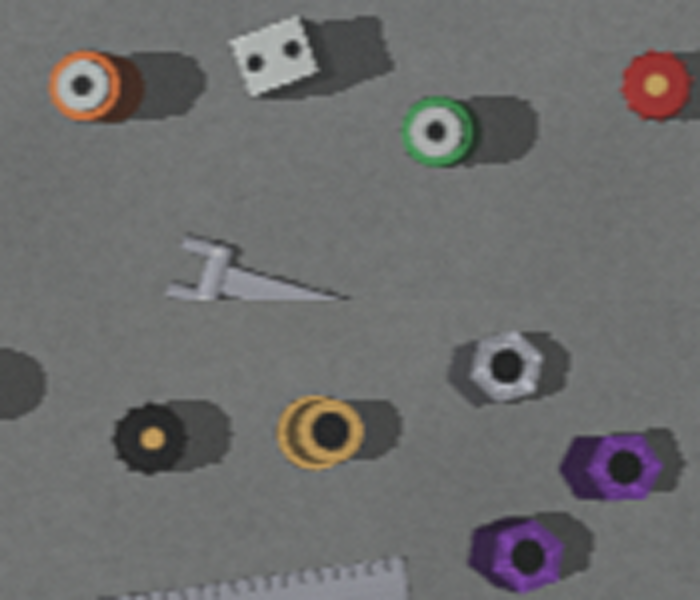

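The row holds, in crop pixels: orange roller (82,86), jaw (273,56), green roller (435,131), red knob (656,86), black knob (152,438), bushing (330,432), and the steel-grey hexagon nut (507,366). The look-alikes are the purple nuts at (625,466) and (528,556). The grey nut fits hexnut_c because it is steel and not purple, and the crop confirms it.

```bash
python3 - <<'E'
from h import *
c=cam('top'); f=c['frame']
def U(X,Y):
    if Y<300: return 110+(X+.5)/4-.5,197+(Y+.5)/4-.5
    return 285+(X+.5)/4-.5,197+(Y-300+.5)/4-.5
for n,X,Y in(('orange',82,86),('jawA',255,63),('jawB',291,49),('green',435,131),('red',656,86),('black',152,438),('brass',330,432),('hex',507,366),('pur1',625,466),('pur2',528,556)):
    print(n,(at(c,*U(X,Y),.06)[:2]*1000).round(1))
g=cv2.cvtColor(f,cv2.COLOR_RGB2GRAY)
for n,cx,cy,th in(('hex',411,213,128),('jaw',178,211,150)):
    r=cv2.resize(g[cy-16:cy+17,cx-16:cx+17],None,fx=8,fy=8,interpolation=cv2.INTER_CUBIC)
    m=(r>th).astype(np.uint8)
    cn=max(cv2.findContours(m,0,2)[0],key=cv2.contourArea)
    P=np.array([at(c,cx-16+(p[0][0]+.5)/8-.5,cy-16+(p[0][1]+.5)/8-.5,.06)[:2]*1000 for p in cv2.convexHull(cn)])
    M=cv2.moments(P.astype(np.float32)); print(n,'centroid',M['m10']/M['m00'],M['m01']/M['m00'],'minrect',cv2.minAreaRect(P.astype(np.float32)))
    # support width vs angle
    a=np.arange(0,180,5); w=[np.ptp(P@[np.cos(np.radians(t)),np.sin(np.radians(t))]) for t in a]
    print(dict(zip(a.tolist(),np.round(w,1).tolist())))
E
```

```text
orange [458.3 311.7]
jawA [472.3 216.2]
jawB [480.3 196.4]
green [435.7 115.4]
red [462.2  -6.9]
black [ 434.6 -116.2]
brass [ 439.1 -215.3]
hex [ 477.  -314.2]
pur1 [ 422.1 -379.7]
pur2 [ 371.7 -325.2]
hex centroid 477.3846097449046 -314.287254440409 minrect ((477.8568420410156, -314.77587890625), (34.984397888183594, 39.1312370300293), 73.57249450683594)
{0: 37.8, 5: 37.3, 10: 36.6, 15: 35.6, 20: 35.2, 25: 36.3, 30: 37.3, 35: 38.0, 40: 38.5, 45: 38.8, 50: 38.8, 55: 38.5, 60: 37.9, 65: 37.0, 70: 35.9, 75: 35.0, 80: 36.2, 85: 37.4, 90: 38.4, 95: 39.1, 100: 39.6, 105: 39.8, 110: 39.7, 115: 39.4, 120: 38.9, 125: 38.0, 130: 36.8, 135: 35.7, 140: 35.9, 145: 37.1, 150: 38.0, 155: 38.6, 160: 39.0, 165: 39.1, 170: 39.0, 175: 38.6}
jaw centroid 476.5494890342565 206.366502881164 minrect ((476.5450134277344, 206.2427978515625), (33.753944396972656, 39.8275260925293), 21.87657928466797)
{0: 43.7, 5: 41.8, 10: 39.5, 15: 37.0, 20: 34.3, 25: 35.0, 30: 37.6, 35: 40.1, 40: 42.2, 45: 44.1, 50: 46.0, 55: 47.5, 60: 48.6, 65: 49.4, 70: 49.8, 75: 49.8, 80: 49.5, 85: 48.7, 90: 47.6, 95: 46.2, 100: 44.4, 105: 42.4, 110: 40.4, 115: 41.0, 120: 42.9, 125: 44.9, 130: 46.5, 135: 47.8, 140: 48.8, 145: 49.4, 150: 49.7, 155: 49.6, 160: 49.1, 165: 48.3, 170: 47.2, 175: 45.6}
```

>>> {"op": "carry_out", "data": {"targets": [0,22.5,24.4,-7,8.5,0,22.5,24.4,-7,8.5,0,22.5,24.4,-7,8.5,0,22.5,24.4,-7,8.5,0,22.5,24.4,-7,8.5,0,22.5,24.4,-7,8.5,0,22.5,24.4,-7,8.5,0,22.5,24.4,-7,8.5,0,22.5,24.4,-7,8.5,0,22.5,24.4,-7,8.5,0,22.5,24.4,-7,8.5,0,22.5,24.4,-7,0,0,22.5,24.4,-7,0,0,22.5,24.4,-7,0,0,0,0,0,0,0,0,0,0,0], "newtons": 40}}

```text
t: 1.8
eef_pos: [0.4776, -0.3129, 0.133]
tool_rot: [-0.0, 0.591, 0.807, 0.0]
contact_force: [0.1, 0.7, 0.3]
gripper_width: 1.0
grasp_force: 0.0
```

>>> {"op": "carry_out", "data": {"targets": [0,-0.5,-1.3,-18,0,0,0,0,-18,0,0,0,0,-18,0,0,0,0,-18,0,0,0,0,-18,0,0,0,0,-11,0,0,0,0,-10,0,0,0,0,0,0,255,0,0,0,0,255,0,0,0,0,255,0,0,0,0,255,0,0,0,0,255,0,0,0,0,255,0,0,0,0,255,0,0,0,0,255,0,0,0,0,255,0,0,8,0,255,0,0,10,0]}}

```text
t: 3.6
eef_pos: [0.4758, -0.3144, 0.0401]
tool_rot: [-0.001, 0.592, 0.806, -0.0]
contact_force: [-0.5, -0.6, -2.5]
gripper_width: 0.418
grasp_force: 40.3
```

>>> {"op": "carry_out", "data": {"targets": [255,0,0,30,0,255,0,0,30,0,255,0,0,30,0,255,11.6,30.1,0,-0.5,255,11.6,30.1,0,-0.5,255,11.6,30.1,0,-0.5,255,11.6,30.1,0,-0.5,255,11.6,30.1,0,-0.5,255,11.6,30.1,0,-0.5,255,11.6,30.1,0,-0.5,255,11.6,30.1,0,-0.5,255,11.6,30.1,0,-0.5,255,11.6,30.1,0,-0.5,255,11.6,30.1,0,-0.5,255,11.6,30.1,0,-0.5,255,11.6,30.1,0,-0.5,255,11.6,30.1,0,-0.5,255,0,0,0,0,255,0,0,0,0]}}

```text
t: 5.5
eef_pos: [0.6387, 0.1075, 0.1303]
tool_rot: [-0.0, 0.639, 0.769, -0.0]
contact_force: [0.3, -1.4, -4.4]
gripper_width: 0.417
grasp_force: 40.9
```

>>> {"op": "carry_out", "data": {"targets": [255,0,0,-18,0,255,0,0,-18,0,255,0,0,-18,0,255,0,0,-18,0,255,0,0,-18,0,255,0,0,-8,0,255,0,0,-4,0,255,0,0,-2.5,0,255,0,0,0,0,255,0,0,0,0,0,0,0,0,0,0,0,0,0,0,0,0,0,0,0,0,0,0,0,0,0,0,0,0,0,0,0,0,8,0,0,0,0,20,0,0,0,0,30,0,0,0,0,30,0]}}

```text
t: 7.4
eef_pos: [0.6389, 0.1065, 0.115]
tool_rot: [-0.0, 0.64, 0.768, -0.0]
contact_force: [0.7, 0.4, -0.2]
gripper_width: 1.001
grasp_force: 0.0
```

>>> {"op": "carry_out", "data": {"targets": [0,-18.2,-29.3,0,0,0,-18.2,-29.3,0,0,0,-18.2,-29.3,0,0,0,-18.2,-29.3,0,0,0,-18.2,-29.3,0,0,0,-18.2,-29.3,0,0,0,-18.2,-29.3,0,0,0,-18.2,-29.3,0,0,0,-18.2,-29.3,0,0,0,-18.2,-29.3,0,0,0,-18.2,-29.3,0,0,0,0,0,0,0,0,0,0,-10,0]}}

```text
t: 8.7
eef_pos: [0.4399, -0.2168, 0.105]
tool_rot: [0.002, 0.641, 0.768, 0.0]
contact_force: [1.1, -0.0, 0.6]
gripper_width: 1.001
grasp_force: 0.0
```

```bash
python3 - <<'E'
from h import *
save('side1.png',cam('side')['frame'])
E
```

```text
(no output)
```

View pics/side1.png

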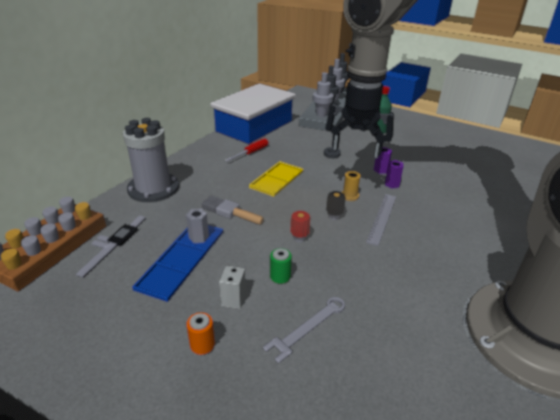

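The nut stands in the near compartment of the blue tray, at (198,226). The gripper hovers above the bushing, which is at (352,185). I'll check that alignment by projection.

```bash
python3 - <<'E'
from h import *
c=cam('side')
for P in((.4399,-.2168,.105),(.4391,-.2153,.06),(.4391,-.2153,0),(.4346,-.1162,.06)): print(P,proj(c,P).round(1))
print(bot.get_obs()['eef_pos'])
E
```

```text
(0.4399, -0.2168, 0.105) [354.9 157. ]
(0.4391, -0.2153, 0.06) [352.7 174.3]
(0.4391, -0.2153, 0) [349.8 195.6]
(0.4346, -0.1162, 0.06) [336.4 194.2]
[ 0.43904919 -0.21452869  0.10299314]
```

>>> {"op": "carry_out", "data": {"targets": [0,0,0,-18,0,0,0,0,-18,0,0,0,0,-18,0,0,0,0,-18,0,0,0,0,-9,0,0,0,0,0,0,255,0,0,0,0,255,0,0,0,0,255,0,0,0,0,255,0,0,0,0,255,0,0,0,0,255,0,0,0,0,255,0,0,0,0,255,0,0,0,0,255,0,0,10,0,255,0,0,20,0,255,0,0,0,0]}}

```text
t: 10.5
eef_pos: [0.4403, -0.2164, 0.0548]
tool_rot: [0.002, 0.64, 0.768, 0.001]
contact_force: [0.2, -0.3, -3.3]
gripper_width: 0.411
grasp_force: 40.5
```

>>> {"op": "carry_out", "data": {"targets": [255,0,0,25,0,255,0,0,25,0,255,0,0,25,0,255,14.3,30.2,0,0,255,14.3,30.2,0,0,255,14.3,30.2,0,0,255,14.3,30.2,0,0,255,14.3,30.2,0,0,255,14.3,30.2,0,0,255,14.3,30.2,0,0,255,14.3,30.2,0,0,255,14.3,30.2,0,0,255,14.3,30.2,0,0,255,14.3,30.2,0,0,255,14.3,30.2,0,0,255,14.3,30.2,0,0,255,0,0,0,0,255,0,0,-18,0,255,0,0,-18,0,255,0,0,0,0]}}

```text
t: 12.5
eef_pos: [0.6223, 0.1748, 0.088]
tool_rot: [-0.002, 0.64, 0.768, -0.003]
contact_force: [-0.8, -0.8, -2.5]
gripper_width: 0.413
grasp_force: 40.9
```

>>> {"op": "carry_out", "data": {"targets": [255,1,0,-18,0,255,0,0,-18,0,255,0,0,-15,0,255,0,0,-8,0,255,0,0,0,0,255,0,0,0,0]}}

```text
t: 13.1
eef_pos: [0.6261, 0.177, 0.0329]
tool_rot: [-0.0, 0.64, 0.768, 0.0]
contact_force: [-1.0, 0.8, -2.3]
gripper_width: 0.415
grasp_force: 40.9
```

>>> {"op": "carry_out", "data": {"targets": [255,0,0,-3,0,255,0,0,-2,0,255,0,0,0,0,255,0,0,0,0]}}

```text
t: 13.5
eef_pos: [0.626, 0.1768, 0.028]
tool_rot: [0.0, 0.64, 0.768, 0.0]
contact_force: [-0.7, -0.3, -1.5]
gripper_width: 0.411
grasp_force: 40.9
```

>>> {"op": "carry_out", "data": {"targets": [255,0,0,-1,0,255,0,0,0,0,0,0,0,0,0,0,0,0,0,0,0,0,0,0,0,0,0,0,0,0,0,0,0,0,0,0,0,0,8,0,0,0,0,20,0,0,0,0,30,0,0,0,0,30,0,0,0,0,0,0,0,0,0,0,0]}}

```text
t: 14.8
eef_pos: [0.6265, 0.1769, 0.1161]
tool_rot: [0.001, 0.64, 0.768, 0.001]
contact_force: [1.1, -0.5, -0.5]
gripper_width: 1.0
grasp_force: 0.0
```

>>> {"op": "carry_out", "data": {"targets": [0,-17.4,-26.6,0,0,0,-17.4,-26.6,0,0,0,-17.4,-26.6,0,0,0,-17.4,-26.6,0,0,0,-17.4,-26.6,0,0,0,-17.4,-26.6,0,0,0,-17.4,-26.6,0,0,0,-17.4,-26.6,0,0,0,-17.4,-26.6,0,0,0,-17.4,-26.6,0,0,0,-17.4,-26.6,0,0,0,-0.5,-0.5,0,0,0,0,0,0,0,0,0,0,-18,0,0,0,0,-8,0,0,0,0,0,0,0,0,0,0,0]}}

```text
t: 16.5
eef_pos: [0.4342, -0.1155, 0.0887]
tool_rot: [-0.0, 0.64, 0.769, 0.0]
contact_force: [-0.0, 0.4, -0.1]
gripper_width: 0.997
grasp_force: 0.0
```

>>> {"op": "carry_out", "data": {"targets": [0,0,0,-18,0,0,0,0,-18,0,0,0,0,-18,0,0,0,0,-12,0,0,0,0,0,0,0,0,0,0,0,255,0,0,0,0,255,0,0,0,0,255,0,0,0,0,255,0,0,0,0,255,0,0,0,0,255,0,0,0,0,255,0,0,0,0,255,0,0,0,0,255,0,0,10,0,255,0,0,20,0,255,0,0,0,0,255,0,0,0,0]}}

```text
t: 18.3
eef_pos: [0.4343, -0.1166, 0.0533]
tool_rot: [0.001, 0.64, 0.768, 0.0]
contact_force: [-0.5, 0.2, -1.4]
gripper_width: 0.436
grasp_force: 40.2
```

>>> {"op": "carry_out", "data": {"targets": [255,0,0,25,0,255,0,0,25,0,255,0,0,25,0,255,14.9,30.1,0,0,255,14.9,30.1,0,0,255,14.9,30.1,0,0,255,14.9,30.1,0,0,255,14.9,30.1,0,0,255,14.9,30.1,0,0,255,14.9,30.1,0,0,255,14.9,30.1,0,0,255,14.9,30.1,0,0,255,14.9,30.1,0,0,255,14.9,30.1,0,0,255,14.9,30.1,0,0,255,0,0,0,0,255,0,0,0,0,255,0,0,-18,0,255,0,0,0,0,255,0,0,0,0]}}

```text
t: 20.3
eef_pos: [0.612, 0.2431, 0.1085]
tool_rot: [-0.0, 0.641, 0.768, -0.001]
contact_force: [0.1, 0.2, -0.3]
gripper_width: 0.43
grasp_force: 40.5
```

>>> {"op": "carry_out", "data": {"targets": [255,1,1,-18,0,255,0,0,-18,0,255,0,0,-18,0,255,0,0,-15,0,255,0,0,-9,0,255,0,0,-3,0,255,0,0,-1,0,255,0,0,0,0,255,0,0,0,0]}}

```text
t: 21.2
eef_pos: [0.6144, 0.2462, 0.0287]
tool_rot: [0.0, 0.64, 0.768, 0.001]
contact_force: [0.1, 0.3, -1.2]
gripper_width: 0.437
grasp_force: 40.5
```

>>> {"op": "carry_out", "data": {"targets": [255,0,0,-1.5,0,255,0,0,0,0,0,0,0,0,0,0,0,0,0,0,0,0,0,0,0,0,0,0,0,0,0,0,0,0,0,0,0,0,8,0,0,0,0,20,0,0,0,0,30,0,0,0,0,30,0,0,0,0,0,0,0,0,0,0,0]}}

```text
t: 22.5
eef_pos: [0.6143, 0.2461, 0.1156]
tool_rot: [0.001, 0.64, 0.768, 0.001]
contact_force: [-0.8, -1.3, -0.7]
gripper_width: 1.0
grasp_force: 0.0
```

```bash
python3 - <<'E'
from h import *
save('side2.png',cam('side')['frame'])
E
```

```text
(no output)
```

View pics/side2.png

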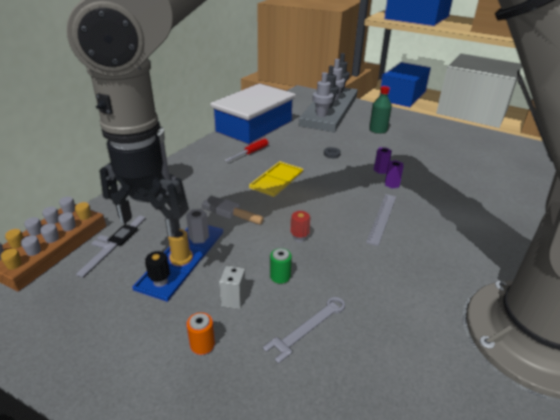

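Nut (198,226), bushing (179,248) and knob (157,265) all stand in the blue tray, and the green roller and red knob have not moved. Next is the orange roller at (201,333).

>>> {"op": "carry_out", "data": {"targets": [0,-22.3,9.4,0,0,0,-22.3,9.4,0,0,0,-22.3,9.4,0,0,0,-22.3,9.4,0,0,0,-22.3,9.4,0,0,0,-22.3,9.4,0,0,0,-22.3,9.4,0,0,0,0,0,0,0,0,0,0,0,0,0,0,0,-18,0,0,0,0,0,0,0,0,0,0,0]}}

```text
t: 23.75
eef_pos: [0.4581, 0.3109, 0.0958]
tool_rot: [-0.0, 0.641, 0.768, -0.001]
contact_force: [0.9, -0.4, -0.3]
gripper_width: 0.999
grasp_force: 0.0
```

>>> {"op": "carry_out", "data": {"targets": [0,0,0.5,-18,0,0,0,0,-18,0,0,0,0,-18,0,0,0,0,-14,0,0,0,0,-6,0,0,0,0,0,0,255,0,0,0,0,255,0,0,0,0,255,0,0,0,0,255,0,0,0,0,255,0,0,0,0,255,0,0,0,0,255,0,0,0,0,255,0,0,0,0,255,0,0,10,0,255,0,0,20,0,255,0,0,0,0,255,0,0,0,0]}}

```text
t: 25.55
eef_pos: [0.458, 0.3122, 0.0526]
tool_rot: [0.0, 0.64, 0.768, 0.0]
contact_force: [-0.1, -0.2, -0.6]
gripper_width: 0.453
grasp_force: 40.5
```

>>> {"op": "carry_out", "data": {"targets": [255,0,0,26,0,255,0,0,26,0,255,0,0,26,0,255,10.7,-33.2,0,0,255,10.7,-33.2,0,0,255,10.7,-33.2,0,0,255,10.7,-33.2,0,0,255,10.7,-33.2,0,0,255,10.7,-33.2,0,0,255,10.7,-33.2,0,0,255,10.7,-33.2,0,0,255,10.7,-33.2,0,0,255,10.7,-33.2,0,0,255,10.7,-33.2,0,0,255,10.7,-33.2,0,0,255,10.7,-33.2,0,0,255,10.7,-33.2,0,0,255,10.7,-33.2,0,0,255,10.7,-33.2,0,0,255,0,0,0,0]}}

```text
t: 27.55
eef_pos: [0.6283, -0.2263, 0.1286]
tool_rot: [0.0, 0.643, 0.766, -0.002]
contact_force: [-0.6, -0.1, -1.3]
gripper_width: 0.454
grasp_force: 40.7
```

>>> {"op": "carry_out", "data": {"targets": [255,0,0,-18,0,255,0,0,-18,0,255,0,0,-18,0,255,0,0,-18,0,255,0,0,0,0,255,0,0,0,0,255,0,0,0,0]}}

```text
t: 28.25
eef_pos: [0.6297, -0.219, 0.0591]
tool_rot: [0.001, 0.64, 0.768, 0.0]
contact_force: [0.6, 0.2, -0.8]
gripper_width: 0.456
grasp_force: 40.7
```

>>> {"op": "carry_out", "data": {"targets": [255,0,0,-18,0,255,0,0,-9,0,255,0,0,-4,0,255,0,0,-1,0,255,0,0,0,0,255,0,0,0,0,0,0,0,0,0,0,0,0,0,0,0,0,0,0,0,0,0,0,0,0,0,0,0,0,0,0,0,0,8,0,0,0,0,20,0,0,0,0,30,0,0,0,0,30,0,0,0,0,0,0,0,0,0,0,0]}}

```text
t: 29.95
eef_pos: [0.6294, -0.2192, 0.1156]
tool_rot: [0.001, 0.64, 0.768, 0.0]
contact_force: [-0.6, 0.1, -0.5]
gripper_width: 1.001
grasp_force: 0.0
```

>>> {"op": "carry_out", "data": {"targets": [0,-11.8,32.7,0,0.9,0,-11.8,32.7,0,0.9,0,-11.8,32.7,0,0.9,0,-11.8,32.7,0,0.9,0,-11.8,32.7,0,0.9,0,-11.8,32.7,0,0.9,0,-11.8,32.7,0,0.9,0,-11.8,32.7,0,0.9,0,-11.8,32.7,0,0.9,0,-11.8,32.7,0,0.9,0,-11.8,32.7,0,0.9,0,-11.8,32.7,0,0.9,0,-11.8,32.7,0,0.7,0,0,0,0,0,0,0,0,-18,0,0,0,0,0,0,0,0,0,0,0,0,0,0,0,0]}}

```text
t: 31.75
eef_pos: [0.4757, 0.2057, 0.0965]
tool_rot: [-0.0, 0.56, 0.828, -0.0]
contact_force: [0.5, 0.1, 0.8]
gripper_width: 0.999
grasp_force: 0.0
```

>>> {"op": "carry_out", "data": {"targets": [0,0.5,0.5,-18,0,0,0,0,-18,0,0,0,0,-18,0,0,0,0,-14,0,0,0,0,-6,0,0,0,0,0,0,255,0,0,0,0,255,0,0,0,0,255,0,0,0,0,255,0,0,0,0,255,0,0,0,0,255,0,0,0,0,255,0,0,0,0,255,0,0,0,0,255,0,0,10,0,255,0,0,20,0,255,0,0,0,0,255,0,0,0,0]}}

```text
t: 33.55
eef_pos: [0.4762, 0.2065, 0.0525]
tool_rot: [0.0, 0.56, 0.829, 0.0]
contact_force: [-0.1, 0.0, -1.2]
gripper_width: 0.396
grasp_force: 40.0
```

>>> {"op": "carry_out", "data": {"targets": [255,0,0,26,0,255,0,0,26,0,255,0,0,26,0,255,12.6,-29.6,0,-1.8,255,12.6,-29.6,0,-1.8,255,12.6,-29.6,0,-1.8,255,12.6,-29.6,0,-1.8,255,12.6,-29.6,0,-1.8,255,12.6,-29.6,0,-1.8,255,12.6,-29.6,0,-1.8,255,12.6,-29.6,0,-1.8,255,12.6,-29.6,0,-1.8,255,12.6,-29.6,0,-1.8,255,12.6,-29.6,0,-1.8,255,12.6,-29.6,0,-1.8,255,0,0,0,0,255,0,0,0,0,255,0,0,-18,0,255,0,0,-18,0,255,0,0,0,0]}}

```text
t: 35.55
eef_pos: [0.6245, -0.1466, 0.0913]
tool_rot: [-0.003, 0.704, 0.71, -0.001]
contact_force: [0.0, 0.0, -2.4]
gripper_width: 0.392
grasp_force: 40.4
```

>>> {"op": "carry_out", "data": {"targets": [255,0,0,-18,0,255,0,0,-18,0,255,0,0,0,0,255,0,0,0,0,255,0,0,0,0]}}

```text
t: 36.05
eef_pos: [0.6278, -0.1485, 0.0591]
tool_rot: [0.0, 0.705, 0.709, 0.0]
contact_force: [-0.2, -0.5, -1.5]
gripper_width: 0.393
grasp_force: 40.4
```

Release, rise, and back the gripper off to the right, clear of both camera views.

>>> {"op": "carry_out", "data": {"targets": [255,0,0,-18,0,255,0,0,-9,0,255,0,0,-4,0,255,0,0,-1,0,255,0,0,0,0,255,0,0,0,0,0,0,0,0,0,0,0,0,0,0,0,0,0,0,0,0,0,0,0,0,0,0,0,0,0,0,0,0,8,0,0,0,0,20,0,0,0,0,40,0,0,0,0,40,0,0,0,0,30,0]}}

```text
t: 37.65
eef_pos: [0.628, -0.1485, 0.1676]
tool_rot: [0.001, 0.705, 0.709, 0.001]
contact_force: [0.4, -0.3, 0.2]
gripper_width: 1.002
grasp_force: 0.0
```

>>> {"op": "carry_out", "data": {"targets": [0,-20,-30,0,0,0,-20,-30,0,0,0,-20,-30,0,0,0,-20,-30,0,0,0,-20,-30,0,0,0,-20,-30,0,0,0,-20,-30,0,0,0,-20,-30,0,0,0,-20,-30,0,0,0,-20,-30,0,0,0,0,0,0,0,0,0,0,0,0,0,0,0,0,0]}}

```text
t: 38.95
eef_pos: [0.4283, -0.4473, 0.1647]
tool_rot: [0.0, 0.705, 0.71, 0.001]
contact_force: [0.3, -0.5, 0.4]
gripper_width: 1.003
grasp_force: 0.0
```

```bash
python3 - <<'E'
from h import *
t=cam('top')['frame'][100:280,100:460]; s=cam('side')['frame'][120:390,100:460]
save('fin.png',cv2.resize(np.vstack([t,s]),None,fx=1.3,fy=1.3,interpolation=cv2.INTER_CUBIC))
E
```

```text
(no output)
```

View pics/fin.png

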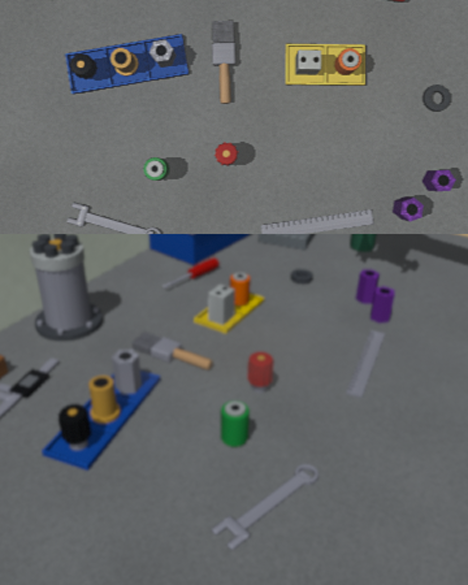

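All five parts stand upright in their own compartments. The green roller (156,168), red knob (227,153) and purple nuts have not moved. I'll do one numeric check of the top centres, then hand in.

```bash
python3 - <<'E'
from h import *
c=cam('top'); ok=True
for n,X,Y,o,a in(('black',82,65,(.6257,.1759),10.5),('brass',122,61,(.6257,.1759),10.5),('nut',162,50,(.6257,.1759),10.5),('jaw',310,61,(.6283,-.1842),.7),('orange',349,60,(.6283,-.1842),.7)):
    p=at(c,100+X/1.3,100+Y/1.3,.063)[:2]-o; r=np.radians(a)
    x,y=np.array([[np.cos(r),np.sin(r)],[-np.sin(r),np.cos(r)]])@p*1000
    e=min(abs(y-k) for k in((-70,0,70) if a>1 else(-35,35))); ok&=abs(x)<14 and e<14
    print(n,round(x,1),round(y,1))
if ok: print(bot.hand_in())
E
```

```text
black -1.8 68.0
brass -6.6 -0.8
nut 0.7 -71.8
jaw -4.2 33.9
orange -2.4 -33.6
the job is handed in; nothing more can be done
None
```

Both kits are made up and the job is handed in at about 39 s: all five parts stand upright in their own compartments, each measured within 7 mm of its compartment's centre, and the green roller and red knob look unmoved; I haven't seen the judge's result.

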